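# Gauge the blind bore of a weld fixture

## Robot

A 7-joint arm with a two-finger parallel gripper is mounted at the origin on the work surface. World frame = base frame: x ahead of the robot, y to its left, z up, the work surface at z = 0. Lengths are in m, angles in rad, forces in N, time in s.
With the tool pointing down it reaches from about 0.425 to 0.925 m from the base axis. Payload 6.8 kg.
Tool frame: the origin (TCP) lies on the front face of the gripper's body, between the roots of the fingers; the fingertips stand 73 mm ahead of it and the grasp point (between the pads) lies 54 mm ahead of it (env.nose_length is the distance from the TCP to the fingertips, in m); z points along the fingers, y is the direction in which the jaws open and shut (so a half turn about z gives the same grasp; the last joint's range is limited). The gripper opens to 85 mm and grips with 20 to 120 N. Pads are 22 mm wide; open, the fingers measure 114 mm over their backs; the gripper's body (76 mm by 85 mm) begins 54 mm behind the grasp point. The pads swing forward as they close: fully open they stand 13 mm farther back than shut.
Start: joints at [-1.355, 0.477, 0.022, 1.555, -0.011, 1.109, -0.083], TCP at [0.215, 0.64, 0.304] pointing down, gripper open.
Joint ranges: [-2.96, 2.96], [-0.34, 2.1], [-1.41, 1.46], [0.24, 2.44], [-1.37, 4.51], [0.17, 1.92], [-2.96, 2.96]. Speed limits (rad/s): [2.39, 2.39, 3.14, 3.14, 3.14, 3.14, 3.14].

## Interface

Orientations are given as a unit quaternion [w, x, y, z].
In Python, from cell import env, kin, camera, calibration, job gives the robot as it stands. The module is installed in compiled form; this text tells all that it offers. Calls block until the motion is done:
- env.reach(position, orientation): joint-space move of the TCP to a pose.
- env.movel(position, velocity=0.15, rot=None, stop_force=None): straight line of the TCP; rot=None keeps the orientation; velocity is the mean speed in m/s. With stop_force (N) it stops when the force on the tool has changed by that much, and returns True; else False.
- env.goto_joints(angles): joint-space move.
- env.grip(opening, f_grip=None): finger opening in m; f_grip is the grip in N (None keeps the last); returns when the fingers have stopped.
- env.dwell(seconds).
- kin.inverse_kinematics(position, orientation): joint angles nearest the present ones, or None.
- env.get_state(): the state.
- camera(name): name is "side" or "top"; returns (picture, depth): 480x640x3 uint8, blue, green, red; 480x640 float32, m along the optical axis (not along the pixel's ray), 0 where there is no reading.
- calibration(name): a dict with "fx", "fy", "cx", "cy" (pixels), "rvec" (rotation vector, rad) and "tvec" (3), from world to camera coordinates, as OpenCV has them. Camera axes: x right, y down, z forward; pixel columns grow to the right and rows downward; lengths in m; the calibration is good to about 2 mm. A picture is of the moment at which its call begins. calibration takes no time and is no camera call.
A pose or a line that the arm cannot do raises env.PlanningError and nothing moves.
- job.job_done(): hands the job in, once; it reports no verdict.
The state is a dict: "time": time; "qpos": joint angles; "joint_velocities": joint speeds; "joint_torque": joint torques, N m; "tcp_pos": TCP position; "orientation": TCP orientation; "force": force on the tool from outside, world axes, zero at the start; "torque": the same for the moment, N m; "opening": finger opening in m.
Only numpy, scipy, OpenCV 4.12 (cv2) and the standard library are available. Lean on these libraries where they do the work, as an engineer would, in place of code of your own. Each camera call takes 0.05 s, during which the arm holds its last target.

## Task

Take the depth gauge (the rod with the black grip and orange collar) out of the blue stand, put it upright into the bore of the aluminium weld fixture, and push it down until you feel it stop firmly on the bottom, with the collar riding up the rod to mark the depth. The depth differs each time, so go by feel and press gently, then let go and leave the gauge standing in the bore with its collar still sitting on the block. Leave the other things on the bench where they are.

Things in the scene. Friction and masses are not known exactly. Their poses are not given: they have to be found in the camera images.
- gauge: depth gauge, 130 mm long, 0.15 kg, loose, upright in either of the stand's two holes, tip 12 mm above the bench. Origin: centre of the rod's lower end (tip); z up the rod. Steel rod, 12 mm diameter, 3 mm chamfer at the tip; disc shoulder, 30 mm diameter, 86-90 mm above the tip; then the black grip with a yellow band, a 20 mm cylinder 90-130 mm above the tip: grasp it there from above, any yaw.
- gauge_grip (a point): middle of the grip's grasping length, on the gauge's axis 112 mm above its tip
- gauge_tip (a point): centre of the rod's lower end
- collar_face (a point): centre of the underside of the gauge's orange collar, a ring 30 mm wide, 14 mm tall, at first 22-28 mm above the rod's tip. It slides along the rod (up to 70 mm from the tip) against 3 N of friction, more than the gauge weighs, and stays where left. Too big for the bore, it lands on the block and rides up as the rod goes in: a steady 3 N is the collar sliding, a sharp rise is the bottom.
- stand: blue plastic gauge stand, fixed, 60 x 150 x 30 mm (x, y, z), origin at the centre of its underside; two upright blind holes of 13.5 mm diameter, 18 mm deep, at y = -42 and +42 mm of its frame. One holds the gauge, the other the pin.
- fixture: aluminium weld fixture, fixed: base plate 200 x 200 x 12 mm, origin at the centre of its underside. On it a block 75 x 75 mm, centred at x = -45 mm of its frame, its flat top 82 mm above the bench, with the bore in the middle of the top. A low steel nest (top at 30 mm, at x = +50 mm) carries a white cap; low red-handled clamps beside it reach 62 mm high.
- bore: the blind bore in the fixture's block: this frame is fixed at the centre of the bore's mouth, in the plane of the block's top (z up). 14 mm diameter with a 2 mm chamfer, a thin blue painted ring around it, straight down. Its rigid floor lies somewhere from 34 to 52 mm below the mouth; the depth changes from start to start, is not measured and this frame does not show it.
- pin: brass setting pin, 75 mm long, 12 mm rod with an 18 mm head, in the stand's other hole; origin at its lower end. Leave it.
- cap: white domed plastic cap, 52 mm diameter, 26 mm tall, on the fixture's low nest; origin at its underside. Leave it.
- horn: spare aluminium welding horn, stepped cylinder 60 mm wide, 105 mm tall, standing at the back; origin at its underside. Leave it.
- screwdriver: screwdriver lying at the left; origin near its middle. Leave it.
- wrench: wrench lying at the right; origin near its middle. Leave it.
- jar: small clear jar, 56 mm wide, 80 mm tall, blue cap, at the left; origin at its underside. Leave it.

How it is judged:
By the outcome, as a careful person would: the job done as asked, in the order asked, and still so for the second after the job is handed in, with the robot touching nothing.
It also fails if it takes over 45 s, if anything falls off the work surface, if the arm or the gripper's body presses on something with over 40 N, if the wrist force passes 120 N, or if a joint passes its speed limit or range.

## Working session

There is one attempt and no reset: what is moved stays moved. The work goes in short steps, each a Python script; the robot and the scene stay as the last script left them, time stands still between calls to the robot, and variables do not carry over. Pictures are saved under pics/ and viewed, and the job is handed in when it is done.

```bash
mkdir -p pics; python3 - <<'E'
from cell import env, camera, calibration
import cv2,numpy as np
for n in("top","side"):
    p,d=camera(n); cv2.imwrite(f"pics/{n}0.png",p); np.savez(f"{n}0.npz",p=p,d=d)
    print(n,calibration(n))
s=env.get_state();print(s)
E
```

```text
top {'fx': 594.48755725003, 'fy': 594.48755725003, 'cx': 315.7371317179547, 'cy': 239.02129478184503, 'rvec': array([ 2.12833252, -2.12877051,  0.18399906]), 'tvec': array([0.00617034, 0.57599702, 1.53162672])}
side {'fx': 460.5825275361264, 'fy': 460.5825275361264, 'cx': 320.74355508443443, 'cy': 242.4404838813282, 'rvec': array([ 2.22070072, -0.4350752 ,  0.2156928 ]), 'tvec': array([-0.53945019,  0.23140902,  0.97089381])}
{'time': 0.1, 'qpos': array([-1.35509443,  0.47771907,  0.02233245,  1.55634432, -0.0114918 ,
        1.109298  , -0.08315102]), 'joint_velocities': array([-2.55879361e-04, -9.60932016e-04, -5.01407847e-04, -3.76988197e-03,
        7.03652714e-05, -1.55096503e-04, -2.24891932e-03]), 'joint_torque': array([ 4.43214740e-03, -5.97757065e+01,  1.61359202e+00, -2.81954741e+01,
        1.28067448e-02,  5.03519084e-03, -1.74154928e-05]), 'tcp_pos': array([0.21463399, 0.63953249, 0.30302504]), 'orientation': array([-7.17014156e-05,  1.61203507e-01,  9.86920846e-01, -8.17194157e-04]), 'force': array([-0.30983113, -0.43408524,  0.22158643]), 'torque': array([ 0.01228089, -0.0196413 , -0.0206662 ]), 'opening': 0.08540762624213331}
```

View pics/top0.png

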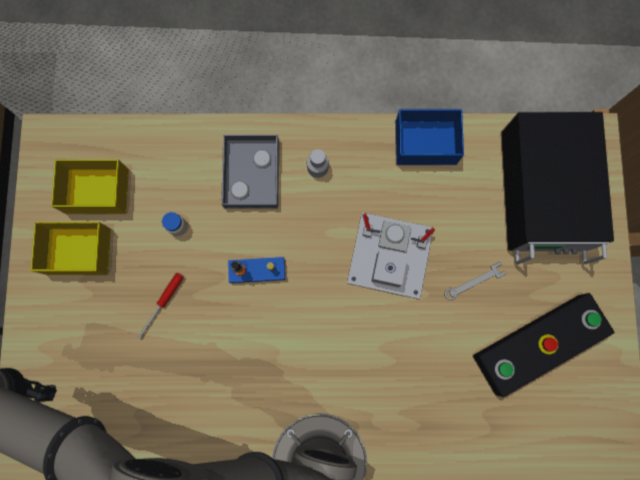

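View pics/side0.png

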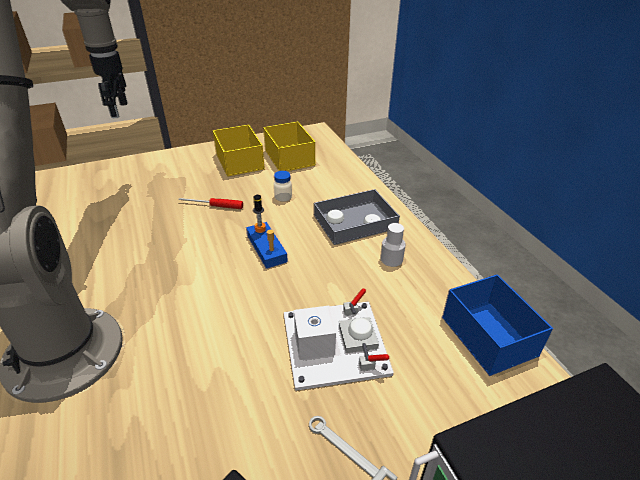

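The top view shows the gauge in the stand's left hole at about (238,268), the pin at (272,267) and the bore at (390,268). In the side view the grip is at about (258,203) and the bore at (315,321). Next I'll look at enlarged crops.

```bash
cat > h.py <<'E'
import numpy as np,cv2
from cell import calibration
def ray(n,u,v):
    c=calibration(n);R=cv2.Rodrigues(c['rvec'])[0];o=-R.T@c['tvec']
    return o,R.T@np.array([(u-c['cx'])/c['fx'],(v-c['cy'])/c['fy'],1])
def plane(n,u,v,z):
    o,d=ray(n,u,v);return o+d*(z-o[2])/d[2]
def proj(n,P):
    c=calibration(n);R=cv2.Rodrigues(c['rvec'])[0];p=R@np.asarray(P,float)+c['tvec']
    return np.array([c['fx']*p[0]/p[2]+c['cx'],c['fy']*p[1]/p[2]+c['cy']])
def tri(pt,ps):
    A=np.zeros((3,3));b=np.zeros(3)
    for n,q in(("top",pt),("side",ps)):
        o,d=ray(n,*q);d=d/np.linalg.norm(d);M=np.eye(3)-np.outer(d,d);A+=M;b+=M@o
    return np.linalg.solve(A,b)
def hsv(p): return cv2.cvtColor(p,cv2.COLOR_BGR2HSV)
E
python3 - <<'E'
from h import *
t=np.load('top0.npz')['p'];s=np.load('side0.npz')['p']
def crop(p,x,y,w,h,k): return cv2.resize(p[y:y+h,x:x+w],None,fx=k,fy=k,interpolation=cv2.INTER_NEAREST)
cv2.imwrite('pics/c1.png',np.vstack([np.hstack([crop(t,225,250,40,30,10),crop(t,370,253,40,30,10)]),np.hstack([crop(s,240,190,40,50,6),np.zeros((300,160,3),np.uint8),crop(s,295,308,40,30,10)])]))
for n,p,(x,y,w,h) in(("top",t,(370,250,40,36)),("side",s,(300,312,32,20))):
    H=hsv(p)[y:y+h,x:x+w]
    m=((H[...,0]>95)&(H[...,0]<125)&(H[...,1]>60)).astype(np.uint8)
    ys,xs=np.nonzero(m);(cx,cy),r,_=cv2.fitEllipse(np.column_stack([xs,ys]).astype(np.float32)) if 0 else cv2.minAreaRect(np.column_stack([xs,ys]).astype(np.float32))
    q=(cx+x,cy+y);print(n,len(xs),q,r,(xs.mean()+x,ys.mean()+y),plane(n,*q,.082))
E
```

```text
top 3 (391.735294342041, 265.5588254928589) (9.219545364379883, 3.796283483505249) (np.float64(391.6666666666667), np.float64(266.3333333333333)) [ 0.50064469 -0.19060538  0.082     ]
side 31 (314.0, 320.5) (9.0, 12.0) (np.float64(314.16129032258067), np.float64(320.6774193548387)) [ 0.49291972 -0.18233528  0.082     ]
```

View pics/c1.png

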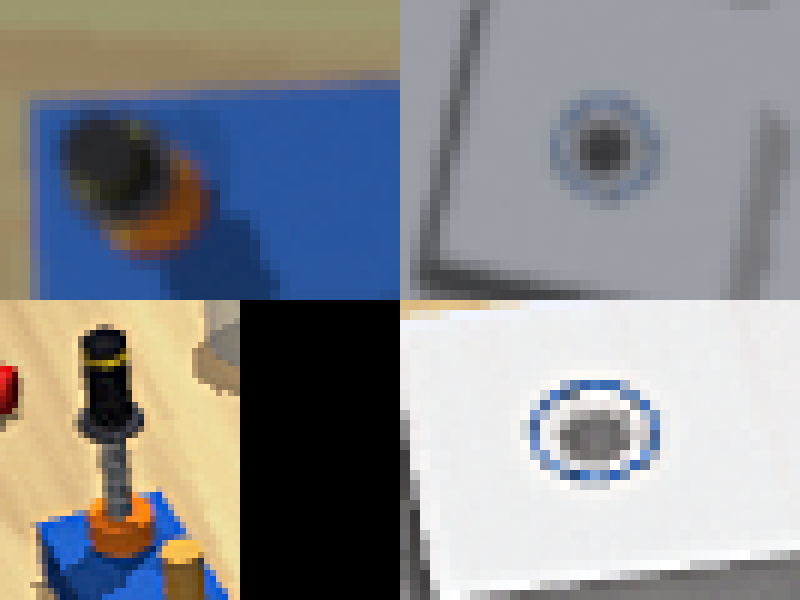

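```bash
python3 - <<'E'
from h import *
t=np.load('top0.npz')['p'];s=np.load('side0.npz')['p']
H=hsv(t)[250:286,370:410].astype(int); b=t[250:286,370:410].astype(int)
m=(b[...,0]-b[...,2]>18);m[:, :12]&=False;m[:,30:]=False
for n,p,(x,y,w,h),th in(("top",t,(380,257,20,20),25),("side",s,(304,312,22,18),20)):
    b=p[y:y+h,x:x+w].astype(int);m=(b[...,0]-b[...,2]>th)
    ys,xs=np.nonzero(m);e=cv2.fitEllipse(np.column_stack([xs+x,ys+y]).astype(np.float32));print(n,len(xs),e,plane(n,*e[0],.082))
    bo=e[0] 
    if n=="top":bt=bo
print("bore tri",tri(bt,bo))
for gt,gs in(((234.9,264.5),(256.8,196.8)),):
    print("gauge",plane("top",*gt,.142),plane("side",*gs,.142),tri(gt,gs))
# checks: side yellow band, orange blobs, stand
for n,p in(("top",t),("side",s)):
    H=hsv(p);x,y,w,h=(225,255,65,32) if n=="top" else (240,190,50,80)
    h_=H[y:y+h,x:x+w]
    m=((h_[...,0]>100)&(h_[...,0]<125)&(h_[...,1]>150)).astype(np.uint8)
    c=max(cv2.findContours(m,0,2)[0],key=cv2.contourArea);r=cv2.minAreaRect(c);print(n,'stand',(r[0][0]+x,r[0][1]+y),r[1:]); print([plane(n,a+x,b_+y,.03).round(4) for a,b_ in cv2.boxPoints(r)])
    m=((h_[...,0]>3)&(h_[...,0]<16)&(h_[...,1]>180)&(h_[...,2]>90));ys,xs=np.nonzero(m);print(n,'orange',len(xs),xs.min()+x,xs.max()+x,ys.min()+y,ys.max()+y)
    m=h_[...,2]<60;ys,xs=np.nonzero(m);print('dark',xs.min()+x,xs.max()+x,ys.min()+y,ys.max()+y)
    
for P in([0.48,.157,.142],):print(proj("top",P),proj("side",P))
E
```

```text
top 28 ((389.952392578125, 267.1966552734375), (9.588335037231445, 9.722392082214355), 164.79629516601562) [ 0.49637992 -0.18590289  0.082     ]
side 41 ((314.01763916015625, 320.6059875488281), (9.328751564025879, 12.408707618713379), 89.26234436035156) [ 0.49284857 -0.18261102  0.082     ]
bore tri [ 0.49399844 -0.18510712  0.08486753]
gauge [0.49554791 0.2068734  0.142     ] [0.49136155 0.20882979 0.142     ] [0.49318498 0.2070144  0.14322713]
top stand (256.12931060791016, 269.6982765197754) ((21.727148056030273, 55.37487030029297), 86.633544921875)
[array([0.5213, 0.2417, 0.03  ]), array([0.5301, 0.0936, 0.03  ]), array([0.4717, 0.0896, 0.03  ]), array([0.463 , 0.2368, 0.03  ])]
top orange 23 239 244 267 274
dark 232 273 262 271
side stand (266.5882377624512, 244.14706420898438) ((49.56309509277344, 24.524295806884766), 59.03623962402344)
[array([0.4517, 0.2355, 0.03  ]), array([0.5219, 0.2704, 0.03  ]), array([0.5282, 0.0715, 0.03  ]), array([0.4652, 0.0465, 0.03  ])]
side orange 62 255 264 223 232
dark 242 273 195 256
[254.83279113 270.70701168] [258.24850135 208.55552972]
```

```bash
python3 - <<'E'
from h import *
from cell import env,kin,camera
a=2**-.5
for q in([0,a,a,0],[0,a,-a,0],[0,1,0,0],[0,0,1,0]):
    for P in([.494,.207,.27],[.494,.207,.178],[.4945,-.1848,.3],[.4945,-.1848,.19]):
        j=kin.inverse_kinematics(P,q);print(q,P,None if j is None else np.round(j,2))
E
```

```text
[0, 0.7071067811865476, 0.7071067811865476, 0] [0.494, 0.207, 0.27] [-0.91  0.31  0.48  1.95 -0.18  0.93 -0.34]
[0, 0.7071067811865476, 0.7071067811865476, 0] [0.494, 0.207, 0.178] [-0.86  0.44  0.44  2.02 -0.27  0.73 -0.26]
[0, 0.7071067811865476, 0.7071067811865476, 0] [0.4945, -0.1848, 0.3] [-0.51  0.34  0.93  1.95 -0.32  1.01  0.57]
[0, 0.7071067811865476, 0.7071067811865476, 0] [0.4945, -0.1848, 0.19] [-0.5   0.59  0.99  2.05 -0.66  0.86  0.88]
[0, 0.7071067811865476, -0.7071067811865476, 0] [0.494, 0.207, 0.27] [-0.42  0.29 -0.11  1.92  0.04  0.93  2.59]
[0, 0.7071067811865476, -0.7071067811865476, 0] [0.494, 0.207, 0.178] [-0.36  0.42 -0.19  1.99  0.11  0.74  2.53]
[0, 0.7071067811865476, -0.7071067811865476, 0] [0.4945, -0.1848, 0.3] [-0.7   0.53  1.29  1.96 -0.58  1.1  -2.3 ]
[0, 0.7071067811865476, -0.7071067811865476, 0] [0.4945, -0.1848, 0.19] [-0.62  0.8   1.27  2.06 -0.92  1.03 -2.01]
[0, 1, 0, 0] [0.494, 0.207, 0.27] [-1.09  0.34  0.72  1.96 -0.28  0.94 -1.8 ]
[0, 1, 0, 0] [0.494, 0.207, 0.178] [-1.03  0.49  0.66  2.03 -0.43  0.76 -1.67]
[0, 1, 0, 0] [0.4945, -0.1848, 0.3] [-0.46  0.31  0.86  1.95 -0.28  1.   -1.04]
[0, 1, 0, 0] [0.4945, -0.1848, 0.19] [-0.42  0.52  0.87  2.05 -0.55  0.81 -0.8 ]
[0, 0, 1, 0] [0.494, 0.207, 0.27] [-0.69  0.29  0.21  1.94 -0.07  0.93  1.13]
[0, 0, 1, 0] [0.494, 0.207, 0.178] [-0.64  0.41  0.16  2.01 -0.1   0.73  1.15]
[0, 0, 1, 0] [0.4945, -0.1848, 0.3] [-0.52  0.34  0.95  1.95 -0.33  1.01  2.15]
[0, 0, 1, 0] [0.4945, -0.1848, 0.19] [-0.29  0.46  0.67  2.04 -0.4   0.77  2.2 ]
```

```bash
python3 - <<'E'
from h import *
from cell import env,kin,camera
a=2**-.5
env.reach([.494,.207,.26],[0,a,a,0])
p,_=camera("side");t,_=camera("top")
k=lambda p,x,y:cv2.resize(p[y:y+120,x:x+80],None,fx=5,fy=5)
cv2.imwrite("pics/pre.png",np.hstack([k(p,215,140),k(t,200,210)]))
s=env.get_state();print(s['time'],s['tcp_pos'],s['force'])
E
```

```text
2.075 [0.49377548 0.20843133 0.25999709] [ 0.38455628 -0.14908982 -1.03001941]
```

View pics/pre.png

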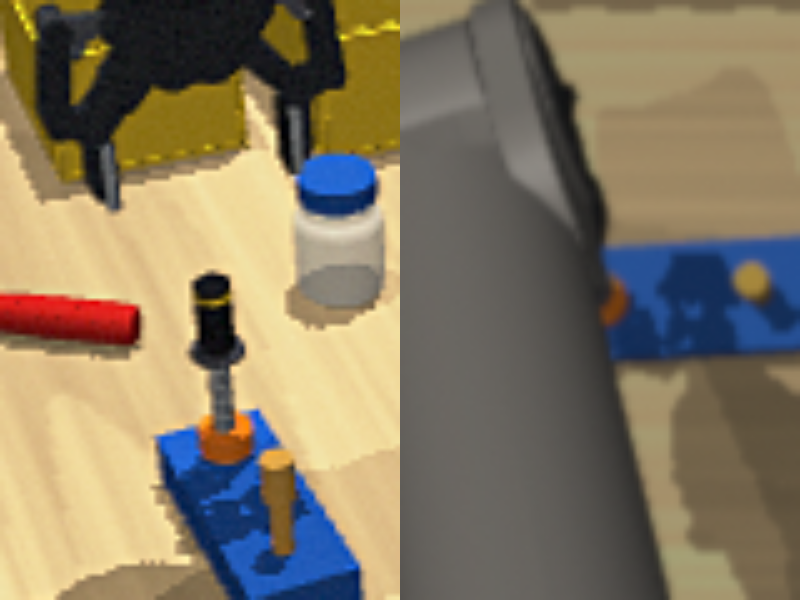

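The side view shows the open fingers straddling the gauge's axis: fingertips at crop columns 110 and 295, gauge at 212. I'll descend and grasp.

```bash
python3 - <<'E'
from h import *
from cell import env,kin,camera
print(env.movel([.494,.207,.179],velocity=.08,stop_force=8))
s=env.get_state();print(s['time'],s['tcp_pos'],s['force'])
env.grip(.0,f_grip=40)
s=env.get_state();print(s['time'],s['tcp_pos'],s['force'],s['torque'],s['opening'])
p,_=camera("side")
cv2.imwrite("pics/gr.png",cv2.resize(p[150:270,215:295],None,fx=5,fy=5))
E
```

```text
False
3.2333 [0.4943505  0.20713918 0.17950274] [ 1.19967818 -0.56884961 -0.06990975]
3.85 [0.49406393 0.20707721 0.17916931] [-0.48420173  0.12427127  2.90136814] [-0.00490618  0.14813568 -0.00177821] 0.019184971606012815
```

View pics/gr.png

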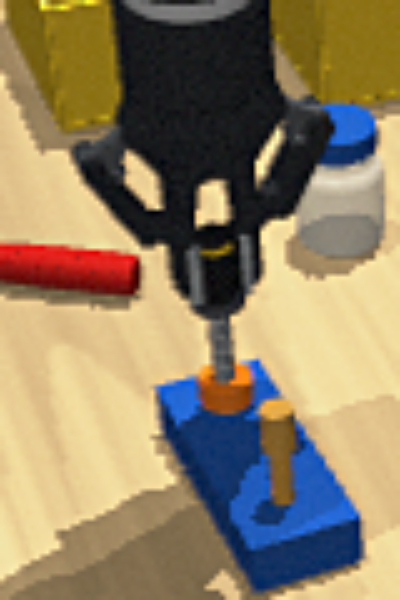

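The grip is held between the pads at 19 mm opening. I'll lift it and carry it to above the bore.

```bash
python3 - <<'E'
from h import *
from cell import env,kin,camera
a=2**-.5;Q=[0,a,a,0]
env.movel([.494,.207,.30],velocity=.1)
s=env.get_state();print(s['time'],s['tcp_pos'],s['force'],s['opening'])
env.movel([.4945,-.1848,.30],velocity=.15)
env.movel([.4945,-.1848,.278],velocity=.06);env.dwell(.3)
s=env.get_state();print(s['time'],s['tcp_pos'],s['orientation'],s['force'],s['torque'],s['opening'])
for n in("side","top"):
    p,d=camera(n);np.savez(f"{n}1.npz",p=p,d=d)
    x,y=(275,230) if n=="side" else(350,210)
    cv2.imwrite(f"pics/ab_{n}.png",cv2.resize(p[y:y+120,x:x+80],None,fx=5,fy=5,interpolation=cv2.INTER_NEAREST))
a=cv2.imread("pics/ab_side.png");b=cv2.imread("pics/ab_top.png");cv2.imwrite("pics/ab.png",np.hstack([a,b]))
E
```

```text
5.2583 [0.49362773 0.20688018 0.29931724] [ 1.27460214  0.70581749 -0.94418182] 0.01865194940697417
8.8333 [ 0.49463211 -0.18487443  0.27824694] [1.98659317e-04 7.07124147e-01 7.07089366e-01 1.74107904e-04] [-0.03663345  0.13363312 -2.21336282] [ 0.00044614 -0.01957434  0.02683214] 0.018636869965067297
```

View pics/ab.png

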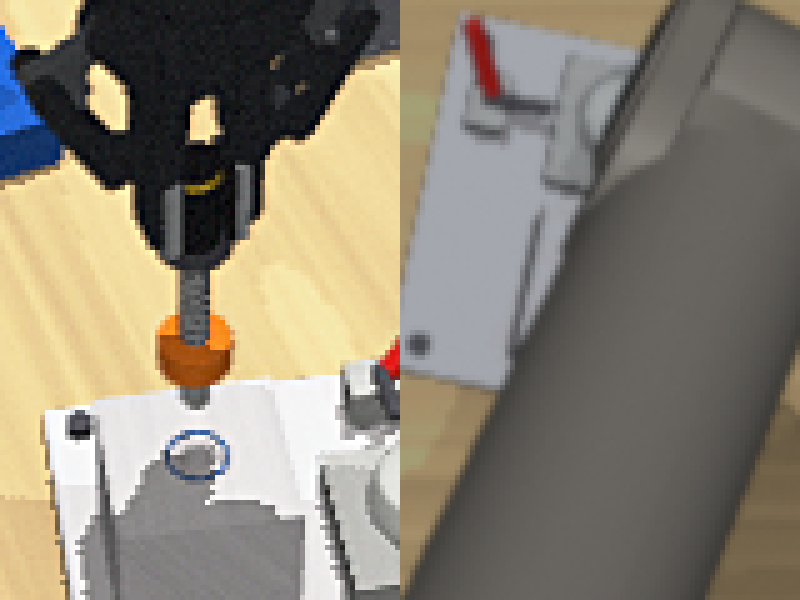

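```bash
python3 - <<'E'
from h import *
p=np.load('side1.npz')['p'];d=np.load('side1.npz')['d']
T=np.array([.4946,-.1849,.111])
for z in(0,.003,.025,.039,.09,.130):print(z,proj("side",T+[0,0,z]))
print('bore',proj("side",[.4952,-.1851,.082]))
big=cv2.resize(p[285:330,295:335],None,fx=15,fy=13.3,interpolation=cv2.INTER_NEAREST);cv2.imwrite('pics/z.png',big)
h=hsv(p);m=(h[...,0]>3)&(h[...,0]<20)&(h[...,1]>180);m[:290]=0;m[312:]=0;m[:,:305]=0;m[:,325:]=0
for y in range(292,310):
    xs=np.nonzero(m[y])[0]
    if len(xs):print(y,xs.min(),xs.max(),end=' | ')
b=p[312:333,300:328].astype(int);mm=b[...,0]-b[...,2]>25
ys,xs=np.nonzero(mm);print(cv2.fitEllipse(np.column_stack([xs+300,ys+312]).astype(np.float32)))
print(np.round(d[302:326:2,306:322:3],3))
E
```

```text
0 [315.22145185 311.42281487]
0.003 [315.21981831 310.3935916 ]
0.025 [315.20762912 302.7136779 ]
0.039 [315.19967467 297.70190002]
0.09 [315.16931431 278.57307761]
0.13 [315.14386253 262.53694807]
bore [315.54808176 321.14203408]
293 309 318 | 294 308 319 | 295 307 320 | 296 307 320 | 297 307 320 | 298 307 320 | 299 307 320 | 300 307 320 | 301 307 320 | 302 307 320 | 303 307 320 | 304 308 319 | 305 309 318 | 306 310 317 | ((314.0216979980469, 320.6239318847656), (9.398094177246094, 12.393996238708496), 90.65316772460938)
[[0.895 0.886 0.883 0.881 0.885 1.086]
 [1.082 0.889 0.887 0.889 0.892 1.082]
 [1.075 0.893 0.891 0.89  1.078 0.967]
 [0.961 0.96  0.908 0.908 0.961 0.963]
 [0.955 0.955 0.911 0.913 0.956 0.957]
 [0.951 0.953 0.951 0.951 0.957 0.952]
 [0.947 0.95  0.946 0.946 0.95  0.95 ]
 [0.943 0.944 0.945 0.943 0.943 0.943]
 [0.939 0.94  0.938 0.942 0.939 0.941]
 [0.933 0.935 0.941 0.944 0.939 0.937]
 [0.929 0.932 0.945 0.948 0.931 0.934]
 [0.929 0.93  0.93  0.929 0.928 0.929]]
```

View pics/z.png

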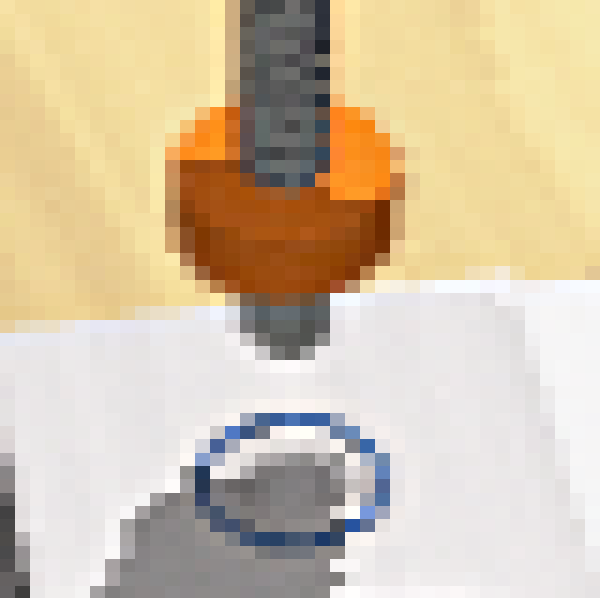

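```bash
python3 - <<'E'
from h import *
from cell import env,camera
a=plane("side",313.5,310.4,.111);b=plane("side",314.02,320.62,.082);dl=b-a;print('corr',dl,a)
s=env.get_state();P=s['tcp_pos']
env.movel([P[0]+dl[0],P[1]+dl[1],.255],velocity=.05);env.dwell(.2)
s=env.get_state();print(s['time'],s['tcp_pos'],s['force'])
p,d=camera("side");np.savez("side2.npz",p=p,d=d)
cv2.imwrite('pics/z2.png',cv2.resize(p[285:330,295:335],None,fx=15,fy=13.3,interpolation=cv2.INTER_NEAREST))
E
```

```text
corr [ 0.00040721 -0.00156662 -0.029     ] [ 0.49243201 -0.18108086  0.111     ]
9.7417 [ 0.49515317 -0.18642375  0.25526456] [-0.43682977 -1.06177854 -2.36585928]
```

View pics/z2.png

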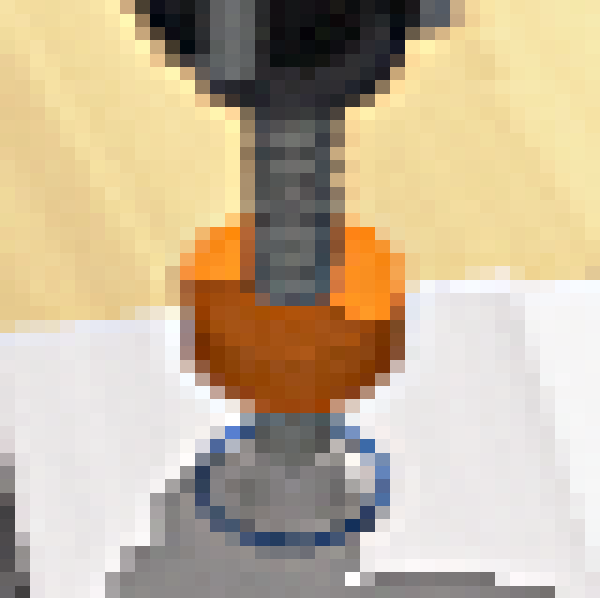

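The tip is lined up with the ring horizontally (about column 314 for both) and in depth it matches within about 1 mm. I'll go in gently under force guard.

```bash
python3 - <<'E'
from h import *
from cell import env,camera
x,y=env.get_state()['tcp_pos'][:2]; x,y=.49504,-.18645
r=env.movel([x,y,.231],velocity=.03,stop_force=5)
s=env.get_state();print(r,s['time'],s['tcp_pos'],s['force'],s['torque'],s['opening'])
p,d=camera("side")
cv2.imwrite('pics/z3.png',cv2.resize(p[265:330,285:345],None,fx=10,fy=9,interpolation=cv2.INTER_NEAREST))
E
```

```text
False 10.7417 [ 0.49503134 -0.18650536  0.23105977] [-0.81099412 -0.6180457  -1.95113676] [-0.21043097  0.09347155  0.00116518] 0.01905299453022611
```

View pics/z3.png

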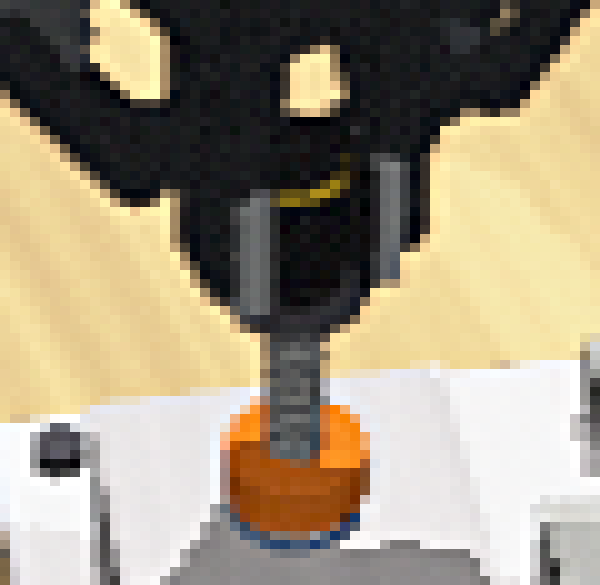

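The rod is about 18 mm into the bore with no contact force. I'll continue slowly until it stops.

```bash
python3 - <<'E'
from h import *
from cell import env,camera
x,y=.49504,-.18645
def st(l):
    s=env.get_state();print(l,round(s['time'],2),s['tcp_pos'].round(4),s['force'].round(2),s['torque'].round(2),round(s['opening'],4))
r=env.movel([x,y,.219],velocity=.012,stop_force=7);st(r)
z=.219
while not r and z>.193:
    z-=.003; r=env.movel([x,y,z],velocity=.012,stop_force=6);st(r)
    if env.get_state()['force'][2]>8:break
E
```

```text
False 11.94 [ 0.4951 -0.1865  0.219 ] [-0.77 -1.11  1.46] [-0.3   0.12  0.09] 0.0192
False 12.34 [ 0.4951 -0.1864  0.2158] [ 0.34 -1.42 -0.28] [-0.3  -0.05 -0.03] 0.0193
False 12.74 [ 0.4951 -0.1864  0.2128] [ 0.47 -1.25 -0.86] [-0.37 -0.09 -0.  ] 0.0189
False 13.14 [ 0.495  -0.1864  0.2098] [ 0.63 -1.53 -0.3 ] [-0.36 -0.07 -0.04] 0.019
False 13.54 [ 0.4951 -0.1864  0.2068] [ 0.7  -1.73 -0.59] [-0.43 -0.1   0.  ] 0.019
False 13.94 [ 0.495  -0.1864  0.2038] [ 0.6  -1.72 -1.11] [-0.43 -0.11 -0.03] 0.0189
False 14.34 [ 0.495  -0.1864  0.2008] [ 1.18 -1.62 -0.71] [-0.41 -0.14  0.01] 0.0193
True 14.57 [ 0.4951 -0.1867  0.1998] [-0.26  0.76  3.  ] [ 0.    0.03 -0.02] 0.0191
```

A sharp rise at TCP z=0.1998 implies a depth of about 49 mm. I'll push again to confirm it is firm, and check that the gauge hasn't slipped in the grip.

```bash
python3 - <<'E'
from h import *
from cell import env,camera
x,y=.49504,-.18645
def st(l):
    s=env.get_state();print(l,round(s['time'],2),s['tcp_pos'].round(4),s['force'].round(2),s['torque'].round(2),round(s['opening'],4))
env.dwell(.2);st('rest')
r=env.movel([x,y,.196],velocity=.008,stop_force=10);st(r)
p,d=camera("side");st('')
cv2.imwrite('pics/z4.png',cv2.resize(p[265:330,285:345],None,fx=10,fy=9,interpolation=cv2.INTER_NEAREST))
E
```

```text
rest 14.77 [ 0.4951 -0.1868  0.1998] [0.13 0.67 5.49] [ 0.09 -0.02 -0.01] 0.019
True 15.02 [ 0.4952 -0.187   0.1998] [-0.41  0.05  6.02] [0.16 0.28 0.02] 0.0189
 15.07 [ 0.4952 -0.187   0.1998] [-0.47 -0.5   6.99] [0.1  0.28 0.05] 0.0189
```

View pics/z4.png

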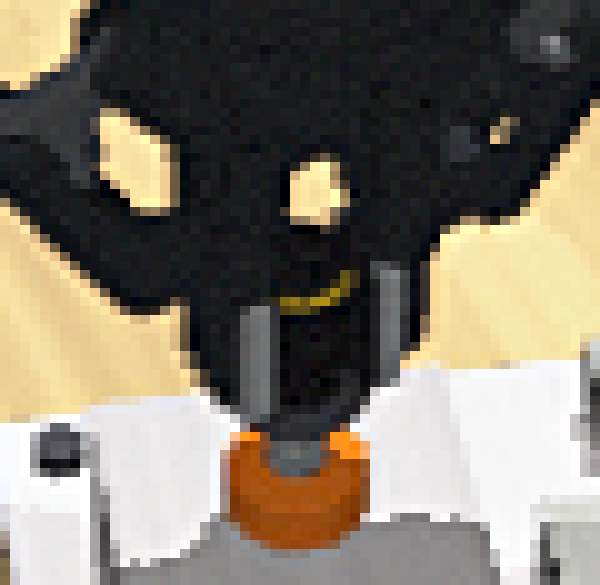

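The stop is firm: TCP z is unchanged, the grip hasn't slipped (the yellow band is in the same place between the pads), and the collar sits on the block. I'll release and retreat.

```bash
python3 - <<'E'
from h import *
from cell import env,camera
env.grip(.06)
P=env.get_state()['tcp_pos'];print(P)
env.movel([P[0],P[1],.30],velocity=.08)
a=2**-.5
try: env.movel([P[0],P[1]+.2,.34],velocity=.15)
except env.PlanningError as e: print(e)
env.dwell(.3)
s=env.get_state();print(s['time'],s['tcp_pos'],s['force'],s['opening'])
for n in("side","top"):
    p,d=camera(n);np.savez(f"{n}5.npz",p=p,d=d);cv2.imwrite(f"pics/{n}5.png",p)
    x,y=(285,265) if n=="side" else(360,235)
    cv2.imwrite(f'pics/q{n}.png',cv2.resize(p[y:y+65,x:x+45],None,fx=8,fy=8,interpolation=cv2.INTER_NEAREST))
cv2.imwrite('pics/q.png',np.hstack([cv2.imread('pics/qside.png'),cv2.imread('pics/qtop.png')]))
E
```

```text
[ 0.49515046 -0.18708314  0.1995292 ]
18.7583 [0.49514769 0.01259031 0.33995622] [-0.13926853 -0.38316221  0.70187807] 0.059779674106639584
```

View pics/q.png

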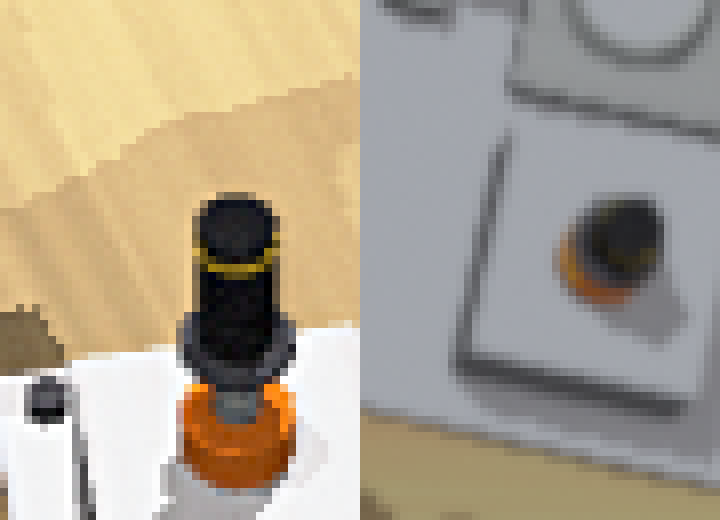

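View pics/side5.png

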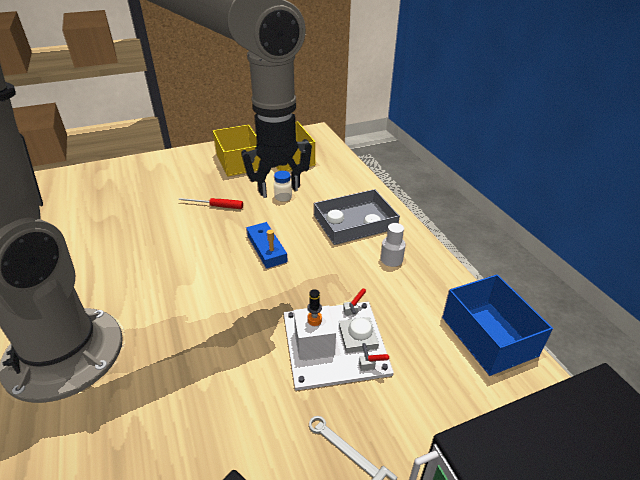

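```bash
python3 - <<'E'
from h import *
from cell import job
for z in(.158,.1626,.167):print(z,proj("side",[.49285,-.18261,z]))
print("edge",proj("side",plane("side",314.02,320.62,.082)+0))
job.job_done()
E
```

```text
0.158 [313.91044864 294.24502806]
0.1626 [313.90355772 292.55778345]
0.167 [313.89692394 290.93350195]
edge [314.02 320.62]
the job is handed in; nothing more can be done
```

The gauge is standing upright in the fixture's bore, resting on the bottom with its collar on the block. I handed the job in after about 19 s of the 45 s allowed; no verdict was reported.

- **Insertion:** I gripped the gauge at 40 N and lined it up over the bore using the side camera, because the arm blocked the top view. I then lowered it slowly under a force limit.
- **The stop:** There was a light drag of about 2 N while the collar slid. The force then rose sharply by about 6 N at a depth of about 49 mm. A second gentle push moved it no further, and the gauge did not slip in the gripper.
- **After letting go:** The side camera shows the gauge upright. The grip's top is at about row 293, against 292.6 expected for 49 mm. The collar's lower edge matches the block's top to within a pixel. In the side view, the pin and the other items look unmoved, and the robot is touching nothing.
- **Disagreement:** The two cameras differed by 3–4 mm on the bore's position because of calibration error. I avoided relying on that by measuring the tip against the bore within the side view.

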